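# Set the desk timer by its knurled dial and start it

## Task

With a fingertip, turn the big knurled dial of the desk timer clockwise until it clicks in with its pointer line at the long bar mark, and take the finger off. Then start the timer by pressing its round key well down, and let the key come back up. Do not press the key before the time is set, do not press hard, do not lift or shove the timer, and leave the things around it where they are.

Things in the scene. Friction and masses are not known exactly. Their poses are not given: they have to be found in the camera images.
- timer: The desk timer: flat black rounded box, 136 mm (its x) by 220 mm (its y), deck 36 mm above the worktop, loose on rubber feet, about 1 kg. Origin at the centre of its underside, z up; its x axis points away from the robot, turned by up to 0.45 rad. On the deck: the dial (axis at timer x = 0, y = +35 mm) and the start key (x = 0, y = -80 mm).
- dial_top (a point): Centre of the dial's top face, on its upright axis, 52 mm above the worktop. The dial is a flat steel disc 96 mm across with a knurled rim, top 16 mm above the deck, too wide to grip; on top a black pointer line, 20 mm long, near the rim. It turns by a fingertip pressed on the top face some 35 mm from the axis, 3 to 4 mm down, and swept round the axis.
- dial_pointer (a point): Point on the top of the dial at the middle of the outer part of the black pointer line, 40 mm from the axis; turns with the dial.
- timer_mark (a point): The long white bar mark (11 mm long, radial) on the deck beyond the dial's far edge, 59 mm from the dial's axis in the timer's +x direction. It is the time to set. The other detents are marked by small round dots, 30 degrees apart, four anticlockwise and two clockwise of the bar.
- dial (a joint): Angle of the dial in rad, growing clockwise seen from above; 0 = pointer exactly at the long bar mark. Detents every 0.5236 rad (30 degrees) from -4 to +2 steps; it starts at -1, -2 or -3 steps. Let go, it snaps to the nearest detent. Getting over a detent takes about 0.04 N m; a fingertip does not slip on it at 5 N. End stops 0.1 rad beyond the last detents.
- start_key (a joint): Travel of the start key in m: 0 up, 0.008 fully down; 0.005 starts the timer. It takes about 1.3 N to start and 5.3 N to be fully down; springs back.
- key_top (a point): Centre of the top of the round white start key: 30 mm across, in a collar 37 mm across, its top 20 mm above the deck (56 mm above the worktop) when up.
- dial_float (a joint): How far the whole dial is pressed down on its spring, in m: 0 up, 0.006 at its stop. It takes about 1.5 N to start and 1 N more for each mm (7.5 N at the stop), and springs back.
- eraser: White eraser in a green sleeve, 22x52x12 mm, loose beside the timer, left of it; leave alone. Origin at the centre of its underside.
- brass_weight: Knobbed brass weight, 38 mm across, 54 mm high, loose, right of the timer; leave alone. Origin at the centre of its underside.
- rubber_stamp: Wooden rubber stamp, 26x40x65 mm, loose, behind the timer; leave alone. Origin at the centre of its underside.

How it is judged (in metres and radians):
On the way, in this order (a step that is already met when the one before it is completed fails the run):
1. the fingers touch the dial while it is still short of the bar mark (contact force between the fingers and dial above 0.5 N and value of joint dial below -0.2 rad), for 0.05 s.
2. the dial rests in the detent at the bar mark, untouched (value of joint dial between -0.13 and 0.13 rad and contact force between the fingers and dial below 0.1 N), for 0.2 s.
3. the start key is pressed down with the dial at the bar mark (value of joint start_key above 0.005 m and value of joint dial between -0.13 and 0.13 rad), for 0.05 s.
At the end, for the whole second after the job is handed in: The dial rests within 0.13 rad of the bar mark, the key has been pressed at least 5 mm after that and is up again (under 1 mm), and the timer stands flat, at rest, within 30 mm of where it was (value of joint dial between -0.13 and 0.13 rad and value of joint start_key below 0.001 m and angle between timer's own z axis and vertical below 0.05 rad and distance of timer from where it was at the start of the episode below 0.03 m and linear speed of timer below 0.02 m/s); the robot touches nothing.
It fails at once if the start key is pressed while the dial is not at the bar mark (value of joint start_key above 0.003 m and (value of joint dial below -0.2 rad or value of joint dial above 0.2 rad)).
It fails at once if the timer is lifted or tipped (height (world z) of timer above 0.008 m or angle between timer's own z axis and vertical above 0.1 rad).
It fails at once if the timer is shoved by more than 30 mm (distance of timer from where it was at the start of the episode above 0.03 m).
It fails at once if the dial or the key is pressed hard (over 40 N) (contact force between the fingers and dial above 40 N or contact force between the fingers and start_key above 40 N).
It fails at once if the eraser, the brass weight or the rubber stamp is moved by more than 20 mm (distance of any of eraser, brass_weight, rubber_stamp from where it was at the start of the episode above 0.02 m).
It also fails if it takes over 54 s, if anything falls off the work surface, if the arm or the gripper's body presses on something with over 40 N, if the wrist force passes 120 N, or if a joint passes its speed limit or range.

## Robot

A 7-joint arm with a two-finger parallel gripper is mounted at the origin on a cart in front of the work surface, level with it; the furniture and walls round the work are solid. World frame = base frame: x ahead of the robot, y to its left, z up, the work surface at z = 0. Lengths are in mm, angles in rad, forces in N, time in s.
With the tool pointing down it reaches from about 400 to 875 mm from the base axis. Payload 4.4 kg.
Tool frame: the origin (TCP) lies midway between the tips of the shut fingers; the grasp point (between the pads) lies grasp_offset behind it (grasp_offset is the distance from the TCP to the grasp point, in mm); z points along the fingers, y is the line along which they close (so a half turn about z gives the same grasp; the last joint's range is limited). The gripper opens to 85 mm and grips with 20 to 120 N. Pads are 22 mm wide; open, the fingers measure 114 mm over their backs; the gripper's body (76 mm by 85 mm) begins 54 mm behind the grasp point. The pads swing forward as they close: fully open they stand 13 mm farther back than shut.
Start: joints at [1.172, 0.628, 0.038, 1.517, -0.027, 0.996, -0.02], TCP at [212.377, -614.34, 231.313] pointing down, gripper open.
Joint ranges: [-3.06, 3.06], [-0.37, 2.12], [-1.25, 1.32], [0.18, 2.47], [-1.1, 4.24], [0.23, 1.98], [-2.94, 2.94]. Speed limits (rad/s): [2.57, 2.57, 3.14, 3.14, 3.14, 3.14, 3.14].

## Interface

Orientations are given as [roll, pitch, yaw] about the fixed x, y, z axes, in that order (R = Rz(yaw) Ry(pitch) Rx(roll)).
In Python, from cell import * gives the robot as it stands. The module is installed in compiled form; this text tells all that it offers.
- The arm moves only by the shell command python3 -m jog 'ROWS'. ROWS is a JSON object of lists of equal length, an entry for each row: "angular": the turn, a rotation vector about the tool's x, y, z in degrees, a list of three; "travel": the shift along the tool's x, y, z in cm, a list of three; "fingers": the closure, from 0 (fully open) to 1 (shut). In form: {"angular": [[rx, ry, rz], ...], "travel": [[tx, ty, tz], ...], "fingers": [fingers, ...]}. A call has 1 to 5 rows; each row is the pose to reach, as a shift and turn from the pose commanded when the call began, along the tool's axes at that moment; what a row does not reach only later rows make up. A row lasts 1/8 s, in which the tool goes at most 62.5 mm and 10.7 degrees, less where a joint would pass 70% of its speed; a pose out of reach is approached as far as the arm can. A call with a gripper value outside its range is refused whole. The fingers move at their own pace and stop on an object; the grip force is fixed at half the most. Time passes only in rows, so rows that repeat a pose let the fingers close. It gives the time, the measured TCP pose, the force and the opening at its end, in the units of the state.
- read_state(): the state, without advancing time (a new reading comes with each control period).
- get_image(name): name is "scene" or "top" or "wrist"; returns the picture (480x640x3 uint8, red, green, blue); there is no depth.
- camera_model(name): a dict with "mtx" (3x3 intrinsics, pixels), "k1" (the pictures are not rectified: a ray, as slopes to the right and down, at radius r is drawn at 1 + k1 r^2 times it, then the intrinsics apply), "T" (4x4, takes a point from camera to world coordinates). Camera axes: x right, y down, z forward; pixel columns grow to the right and rows downward; lengths in mm; the calibration is good to about 2 mm. A picture is of the moment at which its call begins: read the wrist's pose just before it. camera_model takes no time and is no camera call; for the wrist camera it gives the pose at the moment of the call.
- finish_job(): hands the job in, once; it reports no verdict.
The state is a dict: "clock": time; "qpos": joint angles; "qd": joint speeds; "tau": joint torques, N m; "eef_pos": TCP position; "tool_rot": TCP orientation; "force": force on the tool from outside, world axes, zero at the start; "torque": the same for the moment, N m; "width": finger opening in mm.
Only numpy, scipy, OpenCV 4.12 (cv2) and the standard library are available. Lean on these libraries where they do the work, as an engineer would, in place of code of your own. Each camera call takes 0.05 s, during which the arm holds its last target. There are 200 camera calls.

## Working session

There is one attempt and no reset: what is moved stays moved. The work goes in short steps, Python scripts to look and compute and a shell command to move; the robot and the scene stay as the last step left them, time stands still between calls to the robot, and variables do not carry over. Pictures are saved under pics/ and viewed, on a budget of 10 in all, crops included, one or two more only if the job needs it, and the job is handed in when it is done.

```bash
mkdir -p pics; python3 - <<'E'
from cell import *
import cv2
s=read_state();print(s)
for n in("top","scene"):
    cv2.imwrite(f"pics/{n}0.png",get_image(n)[:,:,::-1]);c=camera_model(n);print(n,c)
E
```

```text
{'clock': 0.0, 'qpos': array([ 1.17221951,  0.62933712,  0.03839667,  1.51839068, -0.02699151,
        0.99626854, -0.02001466]), 'qd': array([ 7.99364275e-04, -1.39161396e-03, -7.75835394e-04, -4.56540670e-04,
        8.83351226e-04,  3.75735281e-05, -1.69605975e-03]), 'tau': array([-1.18997445e-04, -5.63407302e+01,  1.22630574e+00, -1.93448156e+01,
        1.09527324e-02,  1.03758374e-02, -3.51923589e-06]), 'eef_pos': array([ 212.17957045, -613.73028528,  230.38683374]), 'tool_rot': array([-3.13970553e+00,  5.29623047e-06,  3.32802905e-01]), 'force': array([-0.11856468,  0.05207309,  0.9895731 ]), 'torque': array([-0.02963667, -0.03426748, -0.0031131 ]), 'width': 85.22147655298055}
top {'mtx': array([[583.85059775,   0.        , 330.41184948],
       [  0.        , 583.85059775, 234.57127723],
       [  0.        ,   0.        ,   1.        ]]), 'k1': -0.115456338913993, 'T': array([[ 1.28630142e-01, -9.71533663e-01,  1.98938757e-01,
         4.17882648e+02],
       [-9.91692612e-01, -1.26060510e-01,  2.55834146e-02,
        -7.73587224e+01],
       [ 2.23172665e-04, -2.00576894e-01, -9.79677937e-01,
         9.77758977e+02],
       [ 0.00000000e+00,  0.00000000e+00,  0.00000000e+00,
         1.00000000e+00]])}
scene {'mtx': array([[488.16966697,   0.        , 321.93597243],
       [  0.        , 488.16966697, 238.22102481],
       [  0.        ,   0.        ,   1.        ]]), 'k1': -0.08434928128527253, 'T': array([[ 8.80752357e-01, -3.23882198e-01,  3.45507754e-01,
         3.03659944e+02],
       [-4.73576591e-01, -6.03438616e-01,  6.41550503e-01,
        -6.00765979e+02],
       [ 7.05933979e-04, -7.28671502e-01, -6.84863011e-01,
         6.45288444e+02],
       [ 0.00000000e+00,  0.00000000e+00,  0.00000000e+00,
         1.00000000e+00]])}
```

View pics/top0.png

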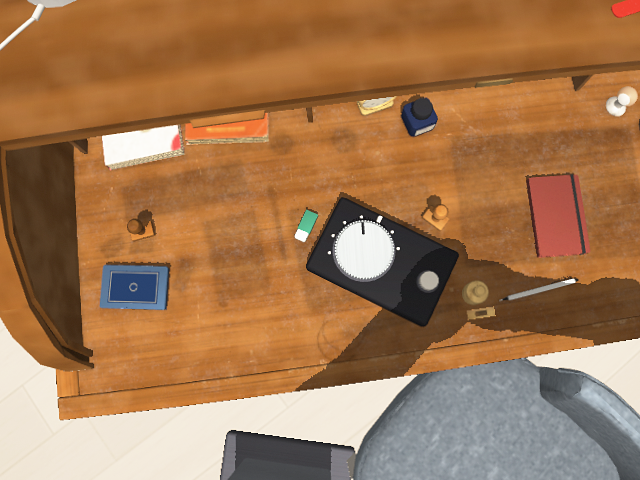

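View pics/scene0.png

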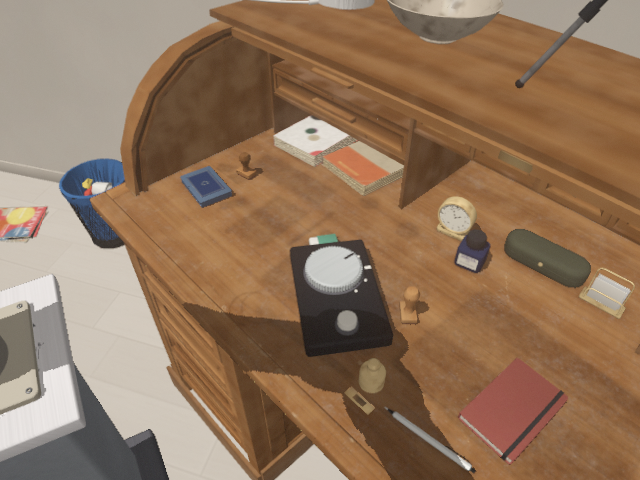

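The top view shows the dial at about (364,249), its pointer at (363,228), the bar mark at (379,219) and the key at (428,281). The scene view agrees, so the dial looks to be at about -1 step. The eraser is at (307,225), the weight at (475,292) and the stamp at (437,212). Next I measure these precisely.

```bash
cat > h.py <<'E'
import numpy as np,cv2
from cell import *
def cast(n,px,z,c=None):
    c=c or camera_model(n);K=c["mtx"]
    d=((np.array(px,float)-K[:2,2])/K[0,0]);u=d.copy()
    for _ in range(20): u=d/(1+c["k1"]*(u@u))
    r=c["T"][:3,:3]@np.array([*u,1]);o=c["T"][:3,3]
    return (o+r*(z-o[2])/r[2])[:2]
E
python3 - <<'E'
from h import *
P={}
for n,roi in (("top",[(325,215,400,285),(412,265,445,297),(374,213,385,225)]),("scene",[(298,243,367,287),(335,308,360,335),(362,263,373,271)])):
    g=cv2.cvtColor(cv2.imread(f"pics/{n}0.png"),cv2.COLOR_BGR2GRAY)
    for (x0,y0,x1,y1),z,nm,th in zip(roi,(52,56,36),("dial","key","bar"),(150,110,140)):
        m=(g[y0:y1,x0:x1]>th).astype(np.uint8)
        k,l,st,ce=cv2.connectedComponentsWithStats(m)
        i=1+np.argmax(st[1:,4]); cnt=cv2.findContours((l==i).astype(np.uint8),0,1)[0][0]
        h=cv2.convexHull(cnt)[:,0]+[x0,y0]
        w=np.array([cast(n,p,z) for p in h],np.float32)
        if nm=="bar": print(n,nm,cast(n,ce[i]+[x0,y0],z),st[i]); continue
        c,r=cv2.minEnclosingCircle(w); print(n,nm,c,r,st[i])
        P[n,nm]=np.array(c)
    c=P[n,"dial"]
    v=c-P[n,"key"]; print("axis yaw from key->dial",np.arctan2(v[1],v[0])-np.pi/2,np.hypot(*v))
print(cast("top",(363,228),52),cast("top",(364,249),52))
for p in((307,225),(475,292),(437,212)): print(cast("top",p,20))
g=cv2.imread("pics/top0.png");a=cv2.resize(g[190:310,295:455],None,fx=5,fy=5,interpolation=2);cv2.imwrite("pics/crop.png",a)
E
```

```text
top dial (589.2374267578125, -109.64356994628906) 48.52304458618164 [  10    5   59   59 2656]
top key (551.2686767578125, -218.22740173339844) 15.409300804138184 [  8   6  19  19 283]
top bar [ 644.25541408 -128.15251031] [ 0  3  9  9 37]
axis yaw from key->dial -0.33638278460175974 115.03075459256
scene dial (586.8180541992188, -116.07123565673828) 51.00214385986328 [   7    3   57   41 1851]
scene key (549.5400390625, -224.98472595214844) 18.657228469848633 [  3   3  19  20 322]
scene bar [ 645.73936581 -129.89564995] [ 2  2  7  4 22]
axis yaw from key->dial -0.3297734778575765 115.11645747182213
[ 623.4726014  -104.22978369] [ 589.30424997 -109.89953885]
[623.58922076 -11.22087512]
[ 546.95118714 -302.13201063]
[ 674.33803771 -226.46894638]
```

View pics/crop.png

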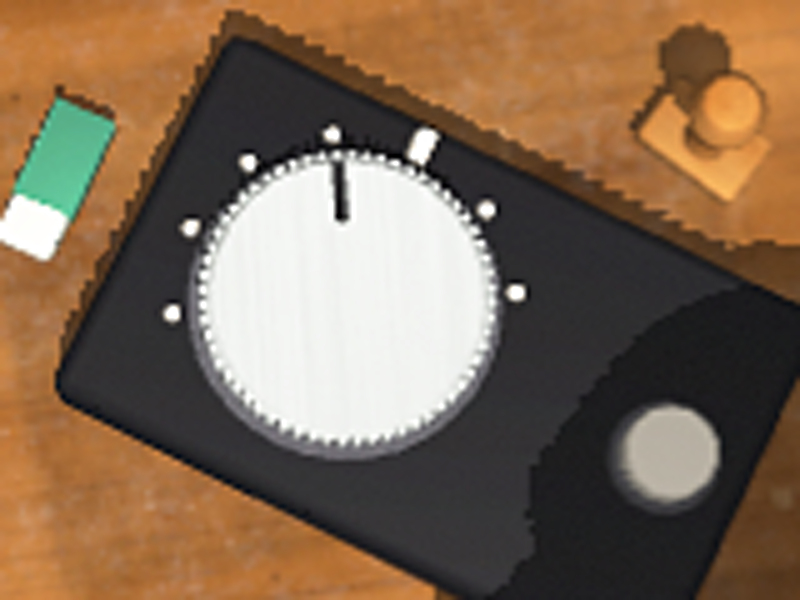

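The dial radius fits at 48.5 mm and the key-to-dial distance at 115 mm, both matching the description. That puts the dial at (589,-110), the yaw at -0.335, and the dial at -1 step. I now shut the fingers and go to a hover over the near side.

```bash
python3 -m jog '{"angular":[[0,0,0],[0,0,0],[0,0,0],[0,0,0],[0,0,0]],"travel":[[4.86,-3.55,0],[9.72,-7.1,0],[14.58,-10.65,0],[19.44,-14.2,0],[24.3,-17.75,0]],"fingers":[1,1,1,1,1]}'
python3 -m jog '{"angular":[[0,0,0],[0,0,0],[0,0,0],[0,0,0],[0,0,0]],"travel":[[4.86,-3.55,0],[9.72,-7.1,0],[14.58,-10.65,0],[19.44,-14.2,0],[24.3,-17.75,0]],"fingers":[1,1,1,1,1]}'
python3 -m jog '{"angular":[[0,0,6],[0,0,13],[0,0,19.07],[0,0,19.07],[0,0,19.07]],"travel":[[0,0,2],[0,0,5],[0,0,9],[0,0,13],[0,0,13]],"fingers":[1,1,1,1,1]}'
python3 -c "
from cell import *;print(read_state())"
```

```text
clock: 0.72
eef_pos: [384.9, -365.4, 231.1]
tool_rot: [-3.141, -0.0, 0.333]
force: [0.6, -0.6, 0.2]
width: 0.0
clock: 1.35
eef_pos: [556.5, -118.4, 231.1]
tool_rot: [3.142, 0.0, 0.333]
force: [0.9, -1.1, 0.5]
width: -0.2
clock: 1.98
eef_pos: [553.0, -119.4, 98.6]
tool_rot: [-3.14, 0.007, 0.0]
force: [-0.4, 1.0, 0.1]
width: -0.1
{'clock': 1.975, 'qpos': array([ 0.11287161,  0.69340149,  0.07801505,  1.86632632, -0.08944829,
        0.59245245, -1.32305663]), 'qd': array([ 0.0003243 , -0.06201356,  0.00778382, -0.04680976,  0.003707  ,
        0.0269045 , -0.00222448]), 'tau': array([-4.82306513e-02, -5.08166993e+01,  1.78298034e+00, -1.23027223e+01,
       -1.70807663e-02, -2.82331221e-01,  1.40612992e-02]), 'eef_pos': array([ 553.04730968, -119.3633854 ,   98.57143647]), 'tool_rot': array([-3.14027956e+00,  7.10741649e-03,  1.97111439e-04]), 'force': array([-0.3822618 ,  0.95109352,  0.0746634 ]), 'torque': array([ 0.03657906, -0.00876429,  0.03948439]), 'width': -0.13311890395541376}
```

```bash
python3 -m jog '{"angular":[[0,0,0],[0,0,0],[0,0,0],[0,0,0],[0,0,0]],"travel":[[0,0,1.5],[0,0,3],[0,0,4],[0,0,4],[0,0,4]],"fingers":[1,1,1,1,1]}'
python3 -m jog '{"angular":[[0,0,0],[0,0,0],[0,0,0]],"travel":[[0,0,0],[0,0,0],[0,0,0]],"fingers":[1,1,1]}'
python3 - <<'E'
from h import *
cv2.imwrite("pics/s1.png",get_image("scene")[180:380,240:440,::-1].repeat(3,0).repeat(3,1))
E
```

```text
clock: 2.6
eef_pos: [556.1, -120.2, 61.7]
tool_rot: [3.141, -0.001, -0.0]
force: [-0.3, -1.0, 0.0]
width: -0.0
clock: 2.98
eef_pos: [555.9, -120.0, 61.5]
tool_rot: [3.142, -0.0, -0.0]
force: [-0.2, 0.2, -0.1]
width: 0.4
```

View pics/s1.png

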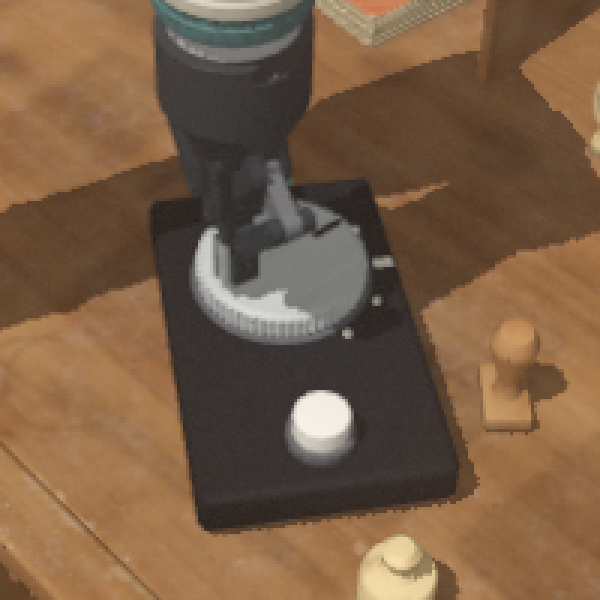

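The finger is hovering over the near side of the dial. I now press gently.

```bash
python3 -m jog '{"angular":[[0,0,0],[0,0,0],[0,0,0],[0,0,0],[0,0,0]],"travel":[[0,0,0.6],[0,0,0.9],[0,0,1.1],[0,0,1.3],[0,0,1.3]],"fingers":[1,1,1,1,1]}'
python3 -m jog '{"angular":[[0,0,0],[0,0,0]],"travel":[[0,0,0],[0,0,0]],"fingers":[1,1]}'
```

```text
clock: 3.65
eef_pos: [555.5, -120.0, 48.5]
tool_rot: [-3.141, 0.001, -0.0]
force: [-1.1, 0.6, 5.0]
width: 0.3
clock: 3.9
eef_pos: [555.5, -120.0, 48.4]
tool_rot: [-3.141, 0.0, -0.0]
force: [-2.0, 0.0, 4.1]
width: -0.2
```

Contact is about 5 N. I now sweep clockwise by 32° along the arc, turning the tool with the dial.

```bash
python3 -m jog '{"angular":[[0,0,4],[0,0,8],[0,0,12],[0,0,16],[0,0,20]],"travel":[[-0.06,-0.23,0.03],[-0.11,-0.47,0.03],[-0.14,-0.72,0.03],[-0.15,-0.96,0.03],[-0.14,-1.21,0.03]],"fingers":[1,1,1,1,1]}'
python3 - <<'E'
import numpy as np
# remaining: phi 177->164 from current commanded, tool yaw -20deg
p=lambda f:35*np.array([np.cos(np.radians(f)),np.sin(np.radians(f))])
y=np.radians(-20);X=np.array([np.cos(y),np.sin(y)]);Y=np.array([np.sin(y),-np.cos(y)])
for f in(173,169,165):d=p(f)-p(177);print(f,(d@X/10).round(3),(d@Y/10).round(3))
E
```

```text
clock: 4.53
eef_pos: [554.3, -108.3, 48.2]
tool_rot: [3.141, -0.0, -0.352]
force: [-1.9, -0.5, 5.9]
width: -0.5
173 -0.063 -0.236
169 -0.11 -0.476
165 -0.14 -0.718
```

```bash
python3 -m jog '{"angular":[[0,0,4],[0,0,8],[0,0,12],[0,0,12]],"travel":[[-0.06,-0.24,0],[-0.11,-0.48,0],[-0.14,-0.72,0],[-0.14,-0.72,0]],"fingers":[1,1,1,1]}'
python3 -m jog '{"angular":[[0,0,0],[0,0,0],[0,0,0],[0,0,0],[0,0,0]],"travel":[[0,0,-0.5],[0,0,-1.5],[0,0,-4],[0,0,-8],[0,0,-8]],"fingers":[1,1,1,1,1]}'
python3 - <<'E'
from h import *
cv2.imwrite("pics/s2.png",get_image("scene")[180:380,240:440,::-1].repeat(3,0).repeat(3,1))
E
```

```text
clock: 5.03
eef_pos: [555.5, -101.0, 48.2]
tool_rot: [3.141, -0.0, -0.559]
force: [-1.6, 0.3, 6.2]
width: -0.3
clock: 5.65
eef_pos: [558.0, -101.2, 131.2]
tool_rot: [-3.139, -0.006, -0.558]
force: [0.6, 0.1, -0.1]
width: 0.1
```

View pics/s2.png

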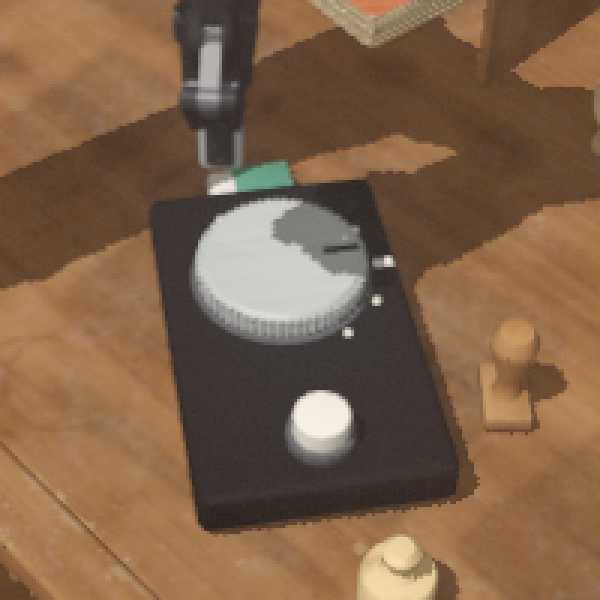

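The pointer has moved most of the way but may sit a little short of the bar. I measure it numerically, with the arm moved clear towards the key.

```bash
python3 - <<'E'
from h import *
c=np.array([589.2,-109.6])
for p in((347.5,263.3),(358.7,261.7)):
    w=cast("scene",p,52);v=w-c;print("scene",w,np.arctan2(v[1],v[0]),np.hypot(*v))
w=cast("scene",(368,267.3),36);v=w-c;print("bar",w,np.arctan2(v[1],v[0]))
g=get_image("top")[:,:,::-1];cv2.imwrite("pics/t2.png",cv2.resize(g[190:310,295:455],None,fx=5,fy=5,interpolation=2))
s=read_state();print(s['clock'],s['eef_pos'],s['tool_rot'])
E
```

```text
scene [ 611.69382497 -119.64390613] -0.41995483321682137 24.63437054838852
scene [ 630.26546035 -125.38096128] -0.3668885569570305 43.993303724323226
bar [ 646.1768693  -131.54441501] -0.3676360148289775
5.75 [ 555.71566492 -100.51028087  128.43226447] [-3.14092792e+00 -8.18156797e-04 -5.58282900e-01]
```

View pics/t2.png

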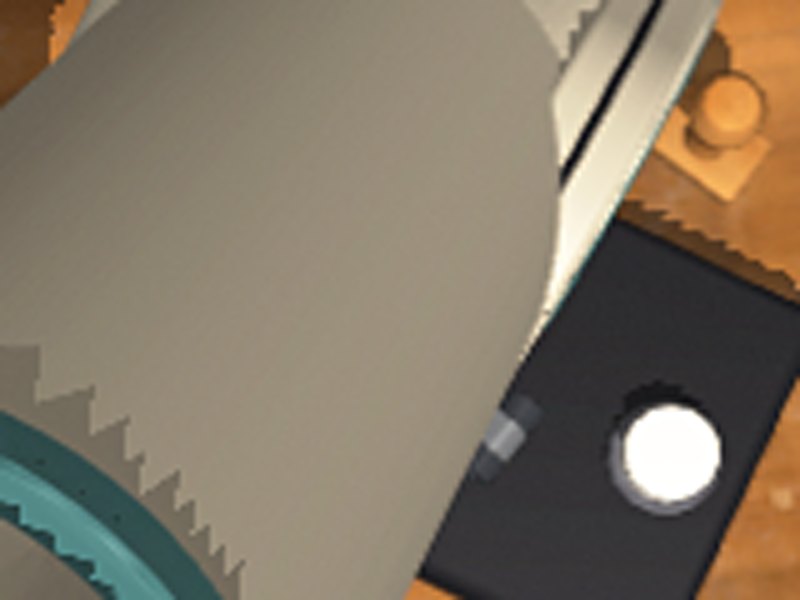

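The arm hides the dial from above. The scene camera puts the outer pointer at -0.367 rad and the bar at -0.368, so the dial is in the right detent. The key is unmoved at crop pixel (671,453). Next I hover over the key.

```bash
python3 -m jog '{"angular":[[0,0,0],[0,0,0],[0,0,0],[0,0,0],[0,0,0]],"travel":[[2.4,4,0],[4.8,8.2,0],[5.86,10.2,0],[5.86,10.2,3],[5.86,10.2,6]],"fingers":[1,1,1,1,1]}'
python3 -m jog '{"angular":[[0,0,0],[0,0,0],[0,0,0]],"travel":[[0,0,0],[0,0,0],[0,0,0]],"fingers":[1,1,1]}'
python3 - <<'E'
from h import *
g=get_image("scene")[:,:,::-1];cv2.imwrite("pics/s3.png",g[180:380,240:440].repeat(3,0).repeat(3,1))
E
```

```text
clock: 6.38
eef_pos: [550.4, -218.4, 66.2]
tool_rot: [3.142, 0.001, -0.559]
force: [-0.2, 0.5, -0.8]
width: 0.1
clock: 6.75
eef_pos: [551.9, -218.5, 69.1]
tool_rot: [-3.141, -0.002, -0.558]
force: [-0.9, -1.1, 0.4]
width: 0.2
```

View pics/s3.png

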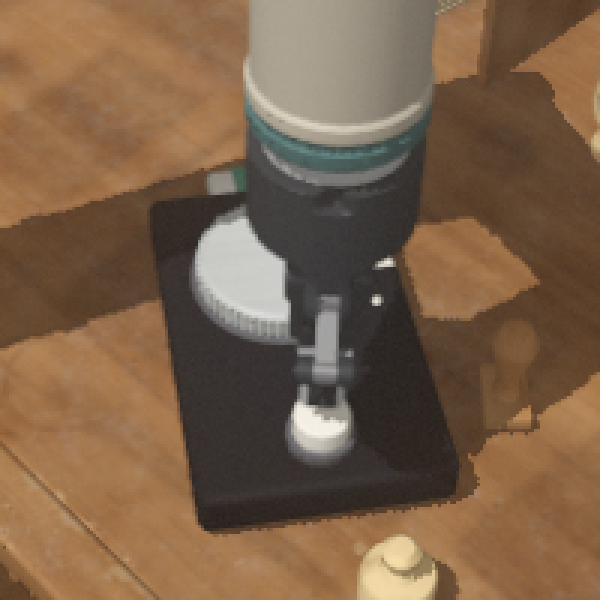

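The finger is centred above the key at z=69. I press to z≈49, which is 7 mm of key travel.

```bash
python3 -m jog '{"angular":[[0,0,0],[0,0,0],[0,0,0],[0,0,0],[0,0,0]],"travel":[[0,0,1],[0,0,1.5],[0,0,1.8],[0,0,2],[0,0,2]],"fingers":[1,1,1,1,1]}'
python3 -m jog '{"angular":[[0,0,0],[0,0,0]],"travel":[[0,0,0],[0,0,0]],"fingers":[1,1]}'
```

```text
clock: 7.42
eef_pos: [551.4, -218.2, 48.3]
tool_rot: [-3.141, -0.0, -0.559]
force: [-1.1, 0.5, 5.2]
width: 0.3
clock: 7.68
eef_pos: [551.4, -218.2, 48.4]
tool_rot: [-3.141, -0.0, -0.559]
force: [-0.1, 0.7, 4.9]
width: 0.0
```

The reading is 5 N at about 7.6 mm of travel, so the key is well past 5 mm. I lift off, back away and check.

```bash
python3 -m jog '{"angular":[[0,0,0],[0,0,0],[0,0,0],[0,0,0],[0,0,0]],"travel":[[0,0,-0.8],[0,0,-2],[0,0,-6],[0,0,-12],[0,0,-16]],"fingers":[1,1,1,1,1]}'
python3 -m jog '{"angular":[[0,0,0],[0,0,0],[0,0,0],[0,0,0],[0,0,0]],"travel":[[-0.5,5,0],[-1,10,0],[-1.6,16.3,0],[-1.6,19,0],[-1.6,19,0]],"fingers":[1,1,1,1,1]}'
python3 - <<'E'
from h import *
g=get_image("top")[:,:,::-1];cv2.imwrite("pics/t4.png",cv2.resize(g[190:310,295:455],None,fx=5,fy=5,interpolation=2))
E
```

```text
clock: 8.3
eef_pos: [551.3, -218.8, 211.1]
tool_rot: [-3.141, -0.002, -0.559]
force: [0.5, -0.3, -0.2]
width: 0.1
clock: 8.93
eef_pos: [434.4, -373.4, 208.6]
tool_rot: [3.14, 0.0, -0.564]
force: [0.4, 1.0, 0.8]
width: 0.1
```

View pics/t4.png

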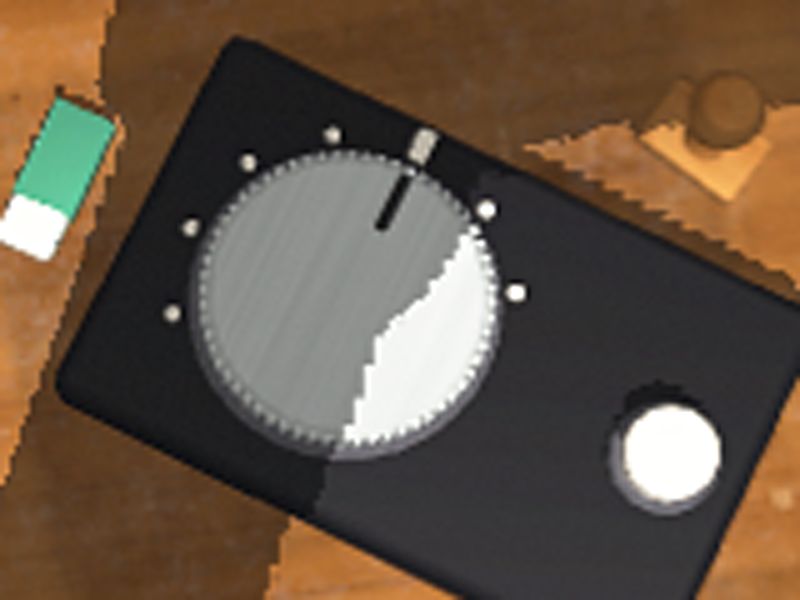

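The pointer, from (380,228) to (407,178), is in line with the bar at (424,146). The key, timer, eraser and stamp are at the same pixels as before, so I hand the job in.

```bash
python3 -c "
from cell import *;print(finish_job())"
```

```text
the job is handed in; nothing more can be done
None
```

I set the timer and handed the job in at about 9 s of the 54 s allowed. The hand-in gives no verdict, so success rests on my own checks.

**Dial:** With the fingers shut, I pressed on the dial at 4 to 6 N. I swept it 32° clockwise, from one step short of the bar mark, and lifted off. It settled at the bar: the scene camera put the pointer's outer end at -0.367 rad and the bar at -0.368 rad. The pointer's inner end read -0.42 rad, a 0.05 rad disagreement that I put down to pixel error.

**Key:** I then pressed the start key about 7.6 mm, going by the tool's height, at 5 N. After that I released it and moved the arm away.

**Last picture:** The top view shows the pointer in line with the bar. The timer, key, eraser and stamp are at the same pixels as at the start.

**Not checked directly:** The brass weight was outside the last crop, but the earlier pictures show it in place and the arm only passed well above it. I judged that the key had come back up from the overhead picture alone, not from a height measurement.

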